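# Load the bead tray, slide it into its dock and lock it

### The arm

A 6-joint arm with a two-finger parallel gripper is mounted at the origin on the work surface; the furniture and walls round the work are solid. World frame = base frame: x ahead of the robot, y to its left, z up, the work surface at z = 0. Lengths are in m, angles in degrees, forces in N, time in s.
With the tool pointing down it reaches from about 0.325 to 0.775 m from the base axis. Payload 5.5 kg.
Tool frame: the origin (TCP) lies midway between the tips of the shut fingers; the grasp point (between the pads) lies 19 mm behind it; z points along the fingers, y is the line along which they close (so a half turn about z gives the same grasp; the last joint's range is limited). The gripper opens to 88 mm and grips with 3 to 60 N. Pads are 20 mm wide; open, the fingers measure 115 mm over their backs; the gripper's body (75 mm by 178 mm) begins 61 mm behind the grasp point.
Start: joints at [61.725, 5.22, 70.514, -0, 104.267, -3.249], TCP at [0.254, 0.544, 0.223] pointing down, gripper open.
Joint ranges: [-164.24, 164.24], [-49.07, 125.15], [9.68, 141.18], [-86.29, 266.29], [3.28, 154.24], [-151.56, 151.56]. Speed limits (degrees/s): [147.25, 147.25, 172.46, 180, 180, 180].

### API

Orientations are given as a 3x3 rotation matrix whose columns are the frame's x, y, z axes.
In Python, from workcell import read_state, grab_frame, get_calibration, close_job gives the robot as it stands. The module is installed in compiled form; this text tells all that it offers.
- The arm moves only by the shell command python3 -m jog 'ROWS' [FORCE]. ROWS is JSON, a list of rows, each a list of 5 numbers: the opening, from 0 (shut) to 1 (fully open), then the shift along the tool's x, y, z as a fraction of full scale, then the turn about the tool's z as a fraction of full scale. A call has 1 to 8 rows; each row is the pose to reach, as a shift and turn from the pose commanded when the call began, along the tool's axes at that moment; what a row does not reach only later rows make up. Full scale, the value 1, is 30 cm for a shift and 60 degrees for a turn. A row lasts 1/12 s, in which the tool goes at most 41.7 mm and 7.16 degrees, less where a joint would pass 70% of its speed; a pose out of reach is approached as far as the arm can. A call with a number of a shift or a turn outside -1 to 1 is refused whole. A call with a gripper value outside its range is refused whole. The fingers move at their own pace and stop on an object; FORCE is the grip in N (left out, the last holds). Time passes only in rows, so rows that repeat a pose let the fingers close. It gives the time, the measured TCP pose, the force, the opening and the grip force at its end, in the units of the state.
- read_state(): the state, without advancing time (a new reading comes with each control period).
- grab_frame(name): name is "side" or "top" or "wrist"; returns the picture (420x560x3 uint8, red, green, blue); there is no depth.
- get_calibration(name): a dict with "camera_matrix" (3x3 intrinsics, pixels), "R" (3x3) and "t" (3): a world point X has camera coordinates R X + t; the wrist camera has in their place "mount" (4x4, takes a point from camera to tool coordinates, whose origin is the TCP and whose axes are the flange's). Camera axes: x right, y down, z forward; pixel columns grow to the right and rows downward; lengths in m; the calibration is good to about 2 mm. A picture is of the moment at which its call begins: read the wrist's pose just before it. get_calibration takes no time and is no camera call.
- close_job(): hands the job in; it is judged then, once.
The state is a dict: "clock": time; "q": joint angles; "dq": joint speeds; "effort": joint torques, N m; "tool_pos": TCP position; "eef_rot": TCP orientation; "contact_force": force on the tool from outside, world axes, zero at the start; "moment": the same for the moment, N m; "width": finger opening in m; "grip_force": force on a finger pad.
Only numpy, scipy, OpenCV 4.12 (cv2) and the standard library are available. Lean on these libraries where they do the work, as an engineer would, in place of code of your own. Each camera call takes 0.05 s, during which the arm holds its last target. There are 200 camera calls.

### The job

Lay the tube of gold beads and the copper bead vial lengthwise in the blue tray, one in each of its two lanes, while the tray is still outside the dock. Then slide the loaded tray, its yellow handle outwards, all the way into the wooden dock, and after that push the red lock cap fully down so that its bolt holds the tray in. Leave the other things on the table where they are.

Things in the scene. Friction and masses are not known exactly. Their poses are not given: they have to be found in the camera images.
- tray: Loose blue tray on the table. Origin: centre of the underside of its 160 (x) x 140 (y) mm pan. Floor 4 mm thick, walls 4 thick, 14 high; a ridge along x at y = 0 (4 mm wide, 9 mm high) parts two lanes of 152 x 64 mm, centres at y = +34 and -34 mm. Handle on its -x side; the +x end enters the dock first.
- tray_handle (a point): Middle of the top of the tray's yellow upright handle plate: 12 mm thick (along the tray's x), 60 mm wide (along y), 58 mm high from the table; 135 mm from the tray's origin towards -x, joined to the pan by a 6 mm high, 30 mm wide tang; 49 mm free between plate and pan. Axes as the tray.
- dock: Low wooden dock fixed to the table, bottomless (the tray slides on the table). Origin on the table. Mouth faces its -x; tray goes in along +x. Channel 145 mm wide (y), 34 high; roof top at 42. Flared guides reach x = -120, y = +-89; side walls start at x = -92, roof at -66, back stop at +92 mm. Tray home: tray origin at x = +12, y = 0, x axes alike.
- lock (a joint): Red push cap of the dock's lock, m: 0 = fully up (bolt 30 mm over the table, the loaded tray passes under it), 0.022 = fully down (bolt drops in front of the tray's handle-side wall, which it clears by 2 mm when the tray is home). Stiff slide of about 4 N, stays where left.
- lock_top (a point): Middle of the top of the round red lock cap, 32 mm across; moves with it; 78 mm over the table when fully up; at x = -76, y = +50 mm in the dock's frame. Under it a 12 mm square steel bolt.
- gold_tube: Loose glass tube of gold bugle beads with a white wrapped part, 126 mm long along its y, 17 mm wide (x) and high (z). Origin: centre of its underside. Solid, to be grasped, from y = -63 to +52 mm.
- copper_vial: Loose copper-pink vial with black ends, like a thick pen, 113 mm long along its y. Origin: centre of its underside. Thick black end 20 x 20 mm from y = -56 to -16, body 14 mm wide from y = -16 to 38 (3 to 17 mm high), other end 20 x 20 mm from 38 to 56 mm.
- wheel: Bystander: round clear twelve-cell bead box, 82 mm across, 17 mm high. Origin: centre of underside.
- red_spool: Bystander: spool of red thread, 28 mm across, 52 mm high, upright. Origin: centre of underside.
- cup: Bystander: clear oval cup of lilac beads with white lid, 46 (x) x 64 (y) x 36 mm. Origin: centre of underside.
There are look-alikes about, which are no part of the job. What is shaped like the gold_tube but turquoise is not meant.

How it is judged (in metres and radians):
On the way, in this order (a step that is already met when the one before it is completed fails the run):
1. both bead containers lie in the tray, one in each lane, let go, with the tray outside the dock (x of gold_tube in the frame of tray between -0.035 and 0.035 m and z of gold_tube in the frame of tray between -0.002 and 0.027 m and angle between the y axis of each of gold_tube, copper_vial and the x axis of tray, either way round below 0.5 rad and x of copper_vial in the frame of tray between -0.035 and 0.035 m and z of copper_vial in the frame of tray between -0.002 and 0.027 m and ((y of gold_tube in the frame of tray between 0.004 and 0.064 m and y of copper_vial in the frame of tray between -0.064 and -0.004 m) or (y of gold_tube in the frame of tray between -0.064 and -0.004 m and y of copper_vial in the frame of tray between 0.004 and 0.064 m)) and contact force between the fingers and gold_tube below 0.1 N and contact force between the fingers and copper_vial below 0.1 N and x of tray in the frame of dock below -0.12 m), for 0.2 s.
2. the loaded tray is fully home in the dock while the lock cap is still up (x of gold_tube in the frame of tray between -0.035 and 0.035 m and z of gold_tube in the frame of tray between -0.002 and 0.027 m and angle between the y axis of each of gold_tube, copper_vial and the x axis of tray, either way round below 0.5 rad and x of copper_vial in the frame of tray between -0.035 and 0.035 m and z of copper_vial in the frame of tray between -0.002 and 0.027 m and ((y of gold_tube in the frame of tray between 0.004 and 0.064 m and y of copper_vial in the frame of tray between -0.064 and -0.004 m) or (y of gold_tube in the frame of tray between -0.064 and -0.004 m and y of copper_vial in the frame of tray between 0.004 and 0.064 m)) and x of tray in the frame of dock above 0.007 m and y of tray in the frame of dock between -0.006 and 0.006 m and angle between the x axis of tray and the x axis of dock, either way round below 0.06 rad and z of tray in the frame of dock below 0.006 m and value of joint lock below 0.008 m), for 0.2 s.
At the end, for the whole second after the job is handed in: Tray home in the dock (within 5 mm of its back stop, 6 mm of the middle, 0.06 rad, flat on the table); lock cap down more than 18 of 22 mm; gold tube and copper vial in the tray, one in each lane, lengthwise (0.5 rad), centres within 35 mm of its middle; all at rest (x of gold_tube in the frame of tray between -0.035 and 0.035 m and z of gold_tube in the frame of tray between -0.002 and 0.027 m and angle between the y axis of each of gold_tube, copper_vial and the x axis of tray, either way round below 0.5 rad and x of copper_vial in the frame of tray between -0.035 and 0.035 m and z of copper_vial in the frame of tray between -0.002 and 0.027 m and ((y of gold_tube in the frame of tray between 0.004 and 0.064 m and y of copper_vial in the frame of tray between -0.064 and -0.004 m) or (y of gold_tube in the frame of tray between -0.064 and -0.004 m and y of copper_vial in the frame of tray between 0.004 and 0.064 m)) and x of tray in the frame of dock above 0.007 m and y of tray in the frame of dock between -0.006 and 0.006 m and angle between the x axis of tray and the x axis of dock, either way round below 0.06 rad and z of tray in the frame of dock below 0.006 m and linear speed of each of tray, gold_tube, copper_vial below 0.02 m/s and value of joint lock above 0.018 m); the robot touches nothing.
It fails at once if the round clear bead box is moved more than 20 mm (distance of wheel from where it was at the start of the episode above 0.02 m).
It fails at once if the red thread spool is moved more than 20 mm (distance of red_spool from where it was at the start of the episode above 0.02 m).
It fails at once if the lilac bead cup is moved more than 20 mm (distance of cup from where it was at the start of the episode above 0.02 m).
It also fails if it takes over 72 s, if anything falls off the work surface, if the arm or the gripper's body presses on something with over 40 N, if the wrist force passes 120 N, or if a joint passes its speed limit or range.

## Working session

There is one attempt and no reset: what is moved stays moved. The work goes in short steps, Python scripts to look and compute and a shell command to move; the robot and the scene stay as the last step left them, time stands still between calls to the robot, and variables do not carry over. Pictures are saved under pics/ and viewed, at most 10 in all, crops included, and the job is handed in when it is done.

```bash
mkdir -p pics
python3 - <<'E'
from workcell import *
import cv2,numpy as np
s=read_state();print(s['clock'],s['tool_pos'],np.round(s['eef_rot'],3).tolist(),s['width'])
for n in("top","side","wrist"):
    im=grab_frame(n);cv2.imwrite(f"pics/{n}0.png",im[:,:,::-1])
    c=get_calibration(n);print(n,{k:np.round(v,4).tolist() for k,v in c.items()})
E
```

```text
0.0 [0.25370148 0.54340412 0.22149615] [[-0.906, 0.423, -0.001], [0.423, 0.906, -0.002], [0.0, -0.002, -1.0]] 0.08768288137499845
top {'camera_matrix': [[457.7264, 0.0, 279.2948], [0.0, 457.7264, 209.2669], [0.0, 0.0, 1.0]], 'R': [[-0.0077, -1.0, 0.0035], [-0.978, 0.0068, -0.2087], [0.2087, -0.0051, -0.978]], 't': [0.0959, 0.4806, 1.1924]}
side {'camera_matrix': [[462.5798, 0.0, 274.3386], [0.0, 462.5798, 204.9985], [0.0, 0.0, 1.0]], 'R': [[-0.9989, 0.0469, 0.0093], [0.0094, 0.3835, -0.9235], [-0.0468, -0.9224, -0.3835]], 't': [0.4501, 0.0228, 1.5133]}
wrist {'camera_matrix': [[310.5546, 0.0, 279.8799], [0.0, 310.5546, 210.947], [0.0, 0.0, 1.0]], 'mount': [[-0.0003, -0.9604, -0.2786, 0.0769], [1.0, -0.0004, 0.0004, -0.0006], [-0.0005, -0.2786, 0.9604, -0.1626], [0.0, 0.0, 0.0, 1.0]]}
```

View pics/top0.png

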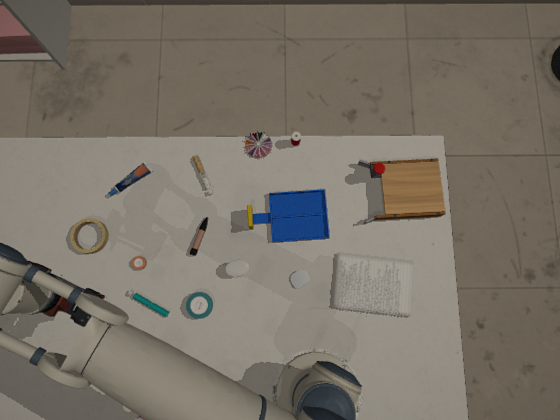

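View pics/side0.png

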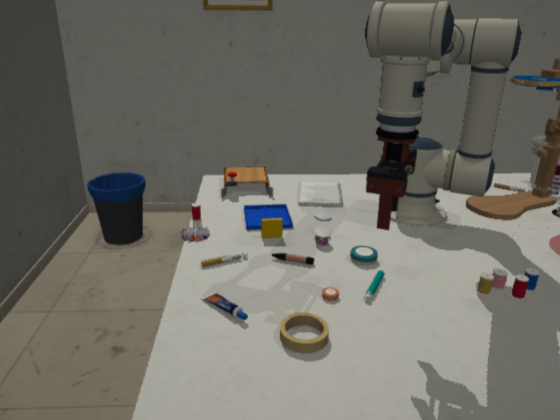

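The top view shows the tray at about (298,216) with its handle to the left, and the dock at (410,188) with its mouth to the left and the cap at (380,169). The gold tube is at (202,175), the copper vial at (199,236), the wheel at (257,145), the spool at (295,139) and the cup at (236,269). I'll take two wrist views from above them.

```bash
cat > h.py <<'E'
from workcell import *
import cv2,numpy as np,pickle,sys
def snap(cam,name):
    s=read_state();im=grab_frame(cam);cv2.imwrite(f"pics/{name}.png",im[:,:,::-1])
    pickle.dump((cam,s,im),open(f"pics/{name}.pkl","wb"));return s
def load(name): return pickle.load(open(f"pics/{name}.pkl","rb"))
def rays(v,uv):
    cam,s,_=v;c=get_calibration(cam);K=np.array(c["camera_matrix"])
    d=np.c_[np.atleast_2d(uv),np.ones(len(np.atleast_2d(uv)))]@np.linalg.inv(K).T
    if cam=="wrist":
        M=np.array(c["mount"]);R=np.array(s["eef_rot"]);return R@M[:3,3]+s["tool_pos"],d@(R@M[:3,:3]).T
    R=np.array(c["R"]);return -R.T@np.array(c["t"]),d@R
def cast(v,uv,z):
    o,d=rays(v,uv);return o+d*((z-o[2])/d[:,2])[:,None]
def tri(v1,a,v2,b):
    o1,d1=rays(v1,a);o2,d2=rays(v2,b);d1=d1[0];d2=d2[0]
    k=np.linalg.lstsq(np.c_[d1,-d2],o2-o1,rcond=None)[0];p,q=o1+k[0]*d1,o2+k[1]*d2
    return (p+q)/2,np.linalg.norm(p-q)
def move(xyz,close_deg=None):
    """fractions for TCP to xyz; close_deg: world angle of the closing axis (mod 180)"""
    s=read_state();R=np.array(s["eef_rot"]);f=R.T@(np.array(xyz)-s["tool_pos"])/.3;t=0
    if close_deg is not None:
        a=np.degrees(np.arctan2(R[1,1],R[0,1]));t=-((close_deg-a+90)%180-90)
    print("move",np.round(f,3),"turn",round(t/60,3),"deg",round(t,1),"q6",round(s["q"][5],1))
def st():
    s=read_state();print(round(s["clock"],2),np.round(s["tool_pos"],4),"yaw_y",round(np.degrees(np.arctan2(s["eef_rot"][1][1],s["eef_rot"][0][1])),1),"w",round(s["width"],4),"F",np.round(s["contact_force"],1),"grip",round(s["grip_force"],1))
E
python3 -m jog '[[1,-0.78,-0.53,0,0],[1,-0.78,-0.53,0,0],[1,-0.78,-0.53,0,0],[1,-0.78,-0.53,0,0],[1,-0.78,-0.53,0,0],[1,-0.78,-0.53,0,0],[1,-0.78,-0.53,0,0],[1,-0.78,-0.53,0,0]]'
python3 -m jog '[[1,0,0,0,0],[1,0,0,0,0]]' >/dev/null
python3 -c "
from h import *
snap('wrist','w1');st()"
python3 -m jog '[[1,-0.33,-0.4,0,0],[1,-0.33,-0.4,0,0],[1,-0.33,-0.4,0,0],[1,-0.33,-0.4,0,0],[1,-0.33,-0.4,0,0],[1,-0.33,-0.4,0,0],[1,-0.33,-0.4,0,0]]'
python3 -c "
from h import *
snap('wrist','w2');snap('top','t2');st()"
```

```text
clock: 0.82
tool_pos: [0.4011, 0.296, 0.2225]
eef_rot: [[-0.903, 0.429, 0.001], [0.429, 0.903, -0.002], [-0.002, -0.001, -1.0]]
contact_force: [0.3, -1.0, -1.1]
width: 0.0877
grip_force: 0.0
1.03 [0.3981 0.3014 0.2225] yaw_y 65.0 w 0.0881 F [-0.2  0.7  0.4] grip 0.0
clock: 1.62
tool_pos: [0.4372, 0.1515, 0.2226]
eef_rot: [[-0.907, 0.422, -0.0], [0.422, 0.907, 0.001], [0.001, 0.001, -1.0]]
contact_force: [-0.6, 0.9, 0.2]
width: 0.0878
grip_force: 0.0
1.72 [0.4371 0.1517 0.2226] yaw_y 65.1 w 0.0881 F [0.4 0.4 0.6] grip 0.0
```

```bash
python3 -c "
import cv2,numpy as np
a=cv2.imread('pics/w1.png');b=cv2.imread('pics/w2.png')
cv2.imwrite('pics/w12.png',cv2.resize(np.vstack([a,b]),None,fx=.7,fy=.7,interpolation=cv2.INTER_AREA))"
```

```text
(no output)
```

View pics/w12.png

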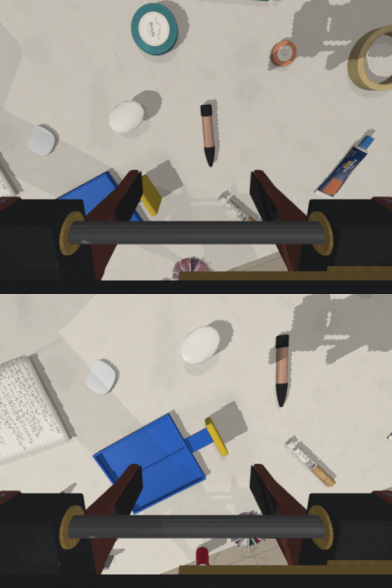

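The wrist views show the vial at about (296,193) in w1 and (403,107) in w2, the tube at (443,240) in w2, and the tray centred near (215,235) in w2. Next I'll measure them by mask.

```bash
cat > m.py <<'E'
from h import *
def mask(v,box,kind):
    im=v[2];x0,y0,x1,y1=box;h=cv2.cvtColor(im,cv2.COLOR_RGB2HSV).astype(int);H,S,V=h[...,0],h[...,1],h[...,2]
    m={"blue":(abs(H-112)<14)&(S>150)&(V>60),"yellow":(abs(H-25)<8)&(S>150),"red":((H<6)|(H>174))&(S>170)&(V>90),
       "vial":(V<75)|((S>70)&(H<25)),"gold":(abs(H-18)<10)&(S>90),"wood":(abs(H-15)<8)&(S>90)}[kind]
    k=np.zeros(m.shape,np.uint8);k[y0:y1,x0:x1]=m[y0:y1,x0:x1]*255
    n,l,s,c=cv2.connectedComponentsWithStats(cv2.morphologyEx(k,cv2.MORPH_CLOSE,np.ones((3,3))))
    i=1+np.argmax(s[1:,4]);return (l==i).astype(np.uint8)
def rect(m): 
    p=np.argwhere(m)[:,::-1].astype(np.float32);return cv2.boxPoints(cv2.minAreaRect(p)),p.mean(0)
E
python3 - <<'E'
from m import *
w1,w2,t=load('w1'),load('w2'),load('t2')
r1,c1=rect(mask(w1,(260,130,330,250),'vial'));r2,c2=rect(mask(w2,(370,40,430,170),'vial'))
print('vial px',r1.round(),r2.round())
print('vial tri',tri(w1,r1.mean(0),w2,r2.mean(0)),'cast',cast(w2,r2,.010).round(4).tolist())
r3,c3=rect(mask(t,(180,205,220,265),'vial'));print('top vial tri',tri(t,r3.mean(0),w2,r2.mean(0)))
b2=mask(w2,(110,150,320,320),'blue');q=rect(b2)[0];print('tray w2',q.round(1).tolist(),cast(w2,q,.014).round(4).tolist())
y2=mask(w2,(270,150,350,250),'yellow');q=rect(y2)[0];print('handle w2',q.round(1).tolist(),cast(w2,q,.058).round(4).tolist())
bt=mask(t,(240,180,340,250),'blue');q=rect(bt)[0];print('tray top',q.round(1).tolist(),cast(t,q,.014).round(4).tolist())
g2=mask(w2,(400,190,500,290),'gold');q,c=rect(g2);print('gold w2',q.round(1).tolist(),cast(w2,q,.0085).round(4).tolist())
d=mask(t,(360,150,450,225),'wood');q=rect(d)[0];print('dock top',q.round(1).tolist(),cast(t,q,.042).round(4).tolist())
d=mask(t,(365,155,395,185),'red');q,c=rect(d);print('lock top',c,cast(t,c,.078).round(4).tolist())
def cr(v,b,f): x0,y0,x1,y1=b;return cv2.resize(v[2][y0:y1,x0:x1],(f*(x1-x0),f*(y1-y0)),interpolation=cv2.INTER_CUBIC)
A=np.zeros((600,800,3),np.uint8)
for o,i in(((0,0),cr(w2,(390,190,490,290),3)),((0,300),cr(w2,(370,40,430,140),3)),((300,0),cr(t,(350,150,450,250),3)),((300,300),cr(t,(240,170,340,270),3)),((0,490),cr(t,(175,140,275,240),3))):
    A[o[0]:o[0]+i.shape[0],o[1]:o[1]+i.shape[1]]=i
cv2.imwrite('pics/crops.png',A[:,:,::-1])
E
```

```text
vial px [[286. 150.]
 [301. 149.]
 [308. 237.]
 [293. 238.]] [[391. 160.]
 [394.  58.]
 [412.  58.]
 [409. 160.]]
vial tri (array([0.41469885, 0.31609268, 0.01073214]), np.float64(0.0008527955226376786)) cast [[0.4644, 0.2861, 0.01], [0.3597, 0.3262, 0.01], [0.3685, 0.3438, 0.01], [0.4741, 0.3054, 0.01]]
top vial tri (array([0.41384022, 0.31295744, 0.01960267]), np.float64(0.0013452904125632085))
tray w2 [[132.0, 230.1999969482422], [272.29998779296875, 152.3000030517578], [324.29998779296875, 246.0], [184.10000610351562, 324.0]] [[0.4089, -0.0422, 0.014], [0.3958, 0.1605, 0.014], [0.5317, 0.1703, 0.014], [0.557, -0.0515, 0.014]]
handle w2 [[289.5, 180.39999389648438], [299.0, 175.3000030517578], [326.79998779296875, 227.5], [317.29998779296875, 232.5]] [[0.4269, 0.1673, 0.058], [0.4262, 0.1786, 0.058], [0.4927, 0.1829, 0.058], [0.4938, 0.171, 0.058]]
tray top [[290.70001220703125, 191.60000610351562], [323.79998779296875, 188.10000610351562], [329.0, 237.1999969482422], [295.8999938964844, 240.60000610351562]] [[0.54, 0.0595, 0.014], [0.5495, -0.034, 0.014], [0.4094, -0.0444, 0.014], [0.4003, 0.0471, 0.014]]
gold w2 [[445.0, 252.0], [453.5, 243.5], [479.0, 269.0], [470.5, 277.5]] [[0.6088, 0.3106, 0.0085], [0.6019, 0.3241, 0.0085], [0.6519, 0.3447, 0.0085], [0.6594, 0.331, 0.0085]]
dock top [[369.79998779296875, 161.89999389648438], [440.5, 156.8000030517578], [444.70001220703125, 215.5], [374.0, 220.5]] [[0.617, -0.1621, 0.042], [0.6305, -0.3612, 0.042], [0.4627, -0.3591, 0.042], [0.4501, -0.1653, 0.042]]
lock top [379.07367 167.92632] [[0.588, -0.1786, 0.078]]
```

View pics/crops.png

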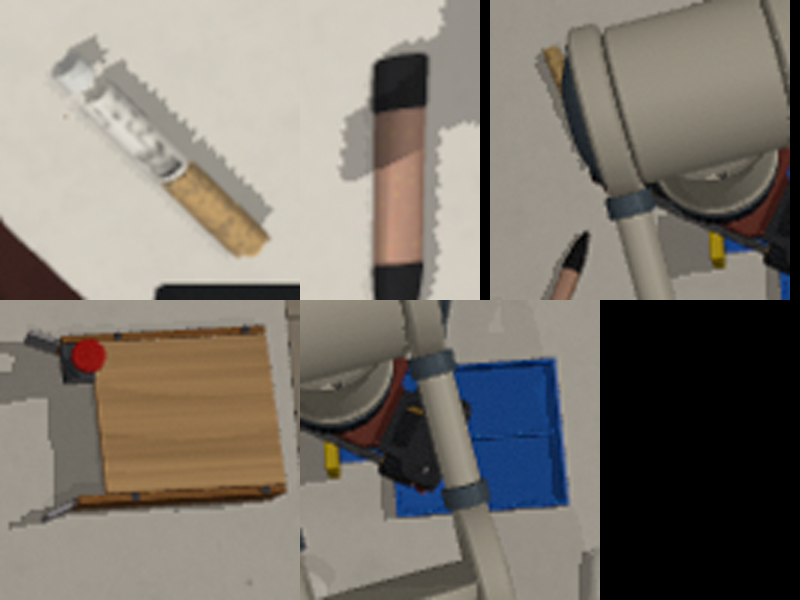

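The crops show the tube's clear cap end at about (415,208) and its gold end at (475,272) in w2. They also show the vial's short black end on top and its long pointed end below, and the dock with the red cap. In the second top frame the arm hides the tray, so I'll use the first top frame for it.

Run:
```python
from m import *
w2=load('w2');im=cv2.imread('pics/top0.png')[:,:,::-1];t=("top",None,im)
bt=mask(t,(262,180,340,250),'blue');bt=cv2.morphologyEx(bt,cv2.MORPH_OPEN,np.ones((13,13)));q=rect(bt)[0];P=cast(t,q,.014);print('tray top',q.round(1).tolist(),P.round(4).tolist(),P.mean(0))
yt=mask(t,(240,195,260,235),'yellow');q,c=rect(yt);print('handle top',q.round(1).tolist(),cast(t,q,.058).round(4).tolist())
b2=cv2.morphologyEx(mask(w2,(110,150,320,320),'blue'),cv2.MORPH_OPEN,np.ones((25,25)))
cs=max(cv2.findContours(b2,0,2)[0],key=cv2.contourArea);print('tray w2 quad',cv2.approxPolyDP(cs,12,True)[:,0].tolist())
print(cast(w2,cv2.approxPolyDP(cs,12,True)[:,0],.014).round(4).tolist())
g2=mask(w2,(400,190,500,290),'gold');gt=mask(t,(185,150,215,180),'gold');q,c=rect(gt);q2,c2=rect(g2);print('gold centre tri',c,c2,tri(t,c,w2,c2))
E1,E2=cast(w2,[[415,208],[475,272.5]],.0085);print('tube ends',E1,E2,np.linalg.norm(E1-E2),(E1+E2)/2,np.degrees(np.arctan2(*(E1-E2)[1::-1])))
h=tri(t,rect(yt)[0].mean(0),w2,rect(mask(w2,(270,150,350,250),'yellow'))[0].mean(0));print('handle tri',h)
move((.411,.317,.10),69.6)
```

```text
tray top [[268.0, 192.89999389648438], [324.8999938964844, 189.0], [328.20001220703125, 237.60000610351562], [271.29998779296875, 241.60000610351562]] [[0.5365, 0.1237, 0.014], [0.5468, -0.037, 0.014], [0.408, -0.0423, 0.014], [0.3983, 0.1148, 0.014]] [0.4724088 0.0397967 0.014    ]
handle top [[246.8000030517578, 205.10000610351562], [251.0, 204.8000030517578], [252.39999389648438, 228.0], [248.1999969482422, 228.1999969482422]] [[0.4919, 0.1801, 0.058], [0.4925, 0.1687, 0.058], [0.4291, 0.1647, 0.058], [0.4285, 0.176, 0.058]]
tray w2 quad [[246, 181], [145, 223], [144, 248], [201, 245], [204, 295], [282, 269], [273, 207]]
[[0.4134, 0.117, 0.014], [0.4076, -0.0222, 0.014], [0.436, -0.0414, 0.014], [0.4634, 0.0272, 0.014], [0.5287, -0.0044, 0.014], [0.5382, 0.1072, 0.014], [0.4567, 0.1327, 0.014]]
gold centre tri [197.7093  163.51163] [462.03757 260.2582 ] (array([0.62267693, 0.3234587 , 0.01893752]), np.float64(0.0004048162912333073))
tube ends [0.53471177 0.29356468 0.0085    ] [0.65467332 0.3384938  0.0085    ] 0.1280991835824288 [0.59469254 0.31602924 0.0085    ] -159.46760416489653
handle tri (array([0.46508128, 0.17403723, 0.0355337 ]), np.float64(0.0008608135128314027))
move [0.31  0.463 0.409] turn -0.075 deg -4.5 q6 -50.2
```

Everything is located: tray origin about (0.472, 0.040) at −86.3°, vial (0.411, 0.317), tube (0.595, 0.316). The vial goes first.

```bash
python3 -m jog '[[1,0.31,0.463,0.409,-0.075],[1,0.31,0.463,0.409,-0.075],[1,0.31,0.463,0.409,-0.075],[1,0.31,0.463,0.409,-0.075],[1,0.31,0.463,0.409,-0.075],[1,0.31,0.463,0.409,-0.075],[1,0.31,0.463,0.409,-0.075],[1,0.31,0.463,0.409,-0.075]]' 20
python3 -c "
from h import *
snap('wrist','w3')
move((.411,.317,.003),69.6)"
```

```text
clock: 2.38
tool_pos: [0.4115, 0.3161, 0.1003]
eef_rot: [[-0.937, 0.348, 0.0], [0.348, 0.937, -0.0], [-0.0, -0.0, -1.0]]
contact_force: [-0.4, -1.0, -0.3]
width: 0.0878
grip_force: 0.0
move [0.006 0.003 0.327] turn -0.001 deg -0.1 q6 -35.8
```

View pics/w3.png

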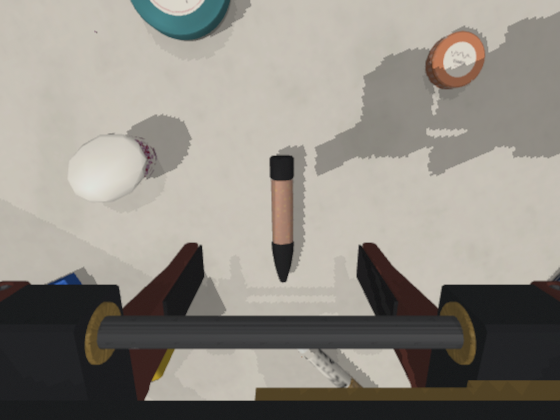

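The vial lies centred between the fingers and parallel to them, with its body from (282,178) to (283,244). One cast to check it, then I'll grasp.

```bash
python3 -c "
from h import *
print(cast(load('w3'),[[282,178],[283,212],[283,244]],.012))"
python3 -m jog '[[1,0,0,0.12,0],[1,0,0,0.24,0],[1,0,0,0.325,0],[1,0,0,0.325,0],[0,0,0,0.325,0],[0,0,0,0.325,0],[0,0,0,0.325,0],[0,0,0,0.325,0]]' 20
python3 -m jog '[[0,0,0,0,0],[0,0,0,0,0],[0,0,0,0,0],[0,0,0,-0.1,0],[0,0,0,-0.2,0],[0,0,0,-0.3,0],[0,0,0,-0.3,0],[0,0,0,-0.3,0]]' 20
python3 -c "
from h import *
move((.4385,.0376,.09),3.7)"
```

```text
[[0.3818572  0.32845976 0.012     ]
 [0.40927192 0.31921929 0.012     ]
 [0.43643277 0.30920282 0.012     ]]
clock: 3.1
tool_pos: [0.4126, 0.3152, 0.0034]
eef_rot: [[-0.936, 0.351, 0.001], [0.351, 0.936, 0.001], [-0.001, 0.001, -1.0]]
contact_force: [-0.3, -0.1, 0.5]
width: 0.0646
grip_force: 0.0
clock: 3.77
tool_pos: [0.4131, 0.316, 0.0949]
eef_rot: [[-0.937, 0.351, 0.004], [0.351, 0.937, 0.003], [-0.003, 0.004, -1.0]]
contact_force: [0.0, -0.6, -0.4]
width: 0.0112
grip_force: 0.0
move [-0.404 -0.84   0.014] turn 1.096 deg 65.8 q6 -35.8
```

The fingers close more slowly than I allowed for, so the lift started before they had the vial. I'll reopen and retry with a longer close.

```bash
python3 -m jog '[[1,0,0,0,0],[1,0,0,0,0],[1,0,0,0,0],[1,0,0,0,0],[1,0,0,0,0],[1,0,0,0,0],[1,0,0,0,0],[1,0,0,0,0]]' 20 >/dev/null
python3 -c "
from h import *
snap('wrist','w4');st()
from m import *
w=load('w4');r,c=rect(mask(w,(230,110,340,310),'vial'));print(r.round().tolist());P=cast(w,r,.012);print(P.round(4).tolist(),P.mean(0))
move((.411,.317,.003),69.6)"
```

```text
4.48 [0.4121 0.3152 0.0924] yaw_y 69.5 w 0.0653 F [-0.  -0.5 -0.9] grip 0.0
[[271.0, 156.0], [294.0, 156.0], [294.0, 285.0], [271.0, 285.0]]
[[0.3619, 0.3262, 0.012], [0.3681, 0.3428, 0.012], [0.4733, 0.3049, 0.012], [0.4662, 0.2861, 0.012]] [0.41737359 0.31500772 0.012     ]
move [0.005 0.004 0.298] turn -0.002 deg -0.1 q6 -35.8
```

The vial hasn't moved. I'll close fully before lifting this time.

```bash
python3 -m jog '[[0.5,0.005,0,0.12,0],[0.5,0.005,0,0.24,0],[0.5,0.005,0,0.298,0],[0,0.005,0,0.298,0],[0,0.005,0,0.298,0],[0,0.005,0,0.298,0],[0,0.005,0,0.298,0],[0,0.005,0,0.298,0]]' 20
python3 -m jog '[[0,0,0,0,0],[0,0,0,0,0],[0,0,0,0,0],[0,0,0,0,0],[0,0,0,0,0]]' 20
python3 -c "
from h import *
st()"
```

```text
clock: 5.15
tool_pos: [0.4107, 0.3158, 0.0032]
eef_rot: [[-0.937, 0.351, 0.0], [0.351, 0.937, 0.0], [-0.0, 0.0, -1.0]]
contact_force: [-0.6, 0.1, -0.0]
width: 0.019
grip_force: 0.0
clock: 5.57
tool_pos: [0.4107, 0.3158, 0.0032]
eef_rot: [[-0.937, 0.351, 0.0], [0.351, 0.937, 0.0], [-0.0, 0.0, -1.0]]
contact_force: [0.5, 0.1, 1.5]
width: 0.0135
grip_force: 20.0
5.57 [0.4107 0.3158 0.0032] yaw_y 69.5 w 0.0135 F [0.5 0.1 1.5] grip 20.0
```

```bash
python3 -m jog '[[0,0,0,-0.1,0],[0,0,0,-0.2,0],[0,0,0,-0.34,0.1],[0,0,0,-0.34,0.2],[0,0,0,-0.34,0.3],[0,0,0,-0.34,0.4],[0,0,0,-0.34,0.5],[0,0,0,-0.34,0.5]]' 20
python3 -c "
from h import *
st();move((.438,.044,.10),3.7)"
```

```text
clock: 6.23
tool_pos: [0.4106, 0.3157, 0.1049]
eef_rot: [[-0.633, 0.774, -0.0], [0.774, 0.633, -0.0], [-0.0, -0.0, -1.0]]
contact_force: [0.2, 0.1, -0.4]
width: 0.0136
grip_force: 20.0
6.23 [0.4106 0.3157 0.1049] yaw_y 39.3 w 0.0136 F [ 0.2  0.1 -0.4] grip 20.0
move [-0.759 -0.502  0.017] turn 0.593 deg 35.6 q6 -5.5
```

```bash
python3 -m jog '[[0,-0.759,-0.502,0,0.593],[0,-0.759,-0.502,0,0.593],[0,-0.759,-0.502,0,0.593],[0,-0.759,-0.502,0,0.593],[0,-0.759,-0.502,0,0.593],[0,-0.759,-0.502,0,0.593],[0,-0.759,-0.502,0,0.593],[0,-0.759,-0.502,0,0.593]]' 20 >/dev/null
python3 -m jog '[[0,0,0,0,0],[0,0,0,0,0]]' 20
python3 -c "
from h import *
snap('wrist','w5');st();move((.438,.044,.009),3.7)"
```

```text
clock: 7.07
tool_pos: [0.439, 0.0448, 0.1049]
eef_rot: [[-0.069, 0.998, -0.0], [0.998, 0.069, 0.001], [0.001, -0.0, -1.0]]
contact_force: [0.2, 0.4, 0.0]
width: 0.0135
grip_force: 20.0
7.12 [0.439  0.0452 0.105 ] yaw_y 4.0 w 0.0135 F [-0.1  1.2  0.1] grip 20.0
move [-0.004 -0.004  0.32 ] turn 0.005 deg 0.3 q6 -2.6
```

View pics/w5.png

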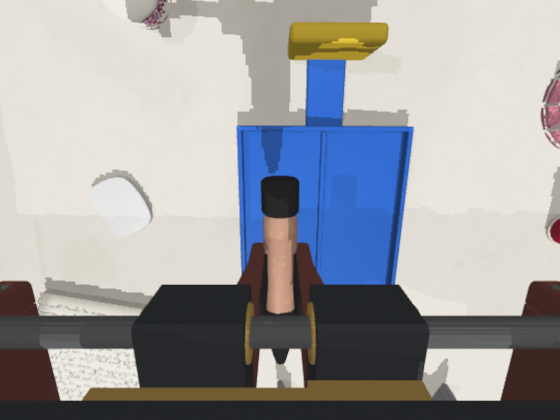

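The vial hangs over the left lane. The tray's near wall runs from (238,127) to (411,127), with the ridge at column 322. I'll recompute the tray pose from these.

Run:
```python
from h import *
w=load('w5');A,B=cast(w,[[237.5,126.5],[411.5,126.5]],.014);R=cast(w,[[322,131]],.009)[0]
A2,B2=cast(w,[[240,240],[403,240]],.014);R2=cast(w,[[320,240]],.009)[0]
print(A,B,np.linalg.norm(B-A),R,'side dirs',[np.degrees(np.arctan2(*(q-p)[1::-1])) for p,q in((A,A2),(B,B2),(R,R2))])
n=(B-A)[:2]/np.linalg.norm((B-A)[:2]);d=np.array([n[1],-n[0]]);o=(A+B)[:2]/2+.08*d
print('origin',o,'d',d,np.degrees(np.arctan2(*d[::-1])),'lane-',o-.034*n,'lane+',o+.034*n)
v=cast(w,rects:=[[280,195]],.11)
H=cast(w,[[290,22],[387,24]],.058);print('handle outer edge',H)
```

```text
[0.40004242 0.11432283 0.014     ] [0.53678782 0.12379759 0.014     ] 0.13707324787982567 [0.46749213 0.11540407 0.009     ] side dirs [np.float64(-86.90290047723579), np.float64(-83.73495896558826), np.float64(-84.96229280000892)]
origin [0.47394487 0.03925155] d [ 0.06912185 -0.99760822] -86.03644899723989 lane- [0.44002619 0.03690141] lane+ [0.50786355 0.04160169]
handle outer edge [[0.43520694 0.17785276 0.058     ]
 [0.49316602 0.18079542 0.058     ]]
```

```bash
python3 -m jog '[[0,0,0,0.1,0],[0,0,0,0.2,0],[0,0,0,0.28,0],[0,0,0,0.318,0],[0,0,0,0.318,0],[0.3,0,0,0.318,0],[0.3,0,0,0.318,0],[0.3,0,0,0.318,0]]' 20
python3 -m jog '[[0.3,0,0,0,0],[0.3,0,0,0,0],[0.3,0,0,0,0],[0.3,0,0,-0.1,0],[0.3,0,0,-0.2,0],[1,0,0,-0.35,0],[1,0,0,-0.35,0],[1,0,0,-0.35,0]]' 20
python3 -c "
from h import *
snap('wrist','w6');st();move((.595,.316,.10),-69.5)"
```

```text
clock: 7.78
tool_pos: [0.4399, 0.0446, 0.0108]
eef_rot: [[-0.069, 0.998, 0.002], [0.998, 0.069, 0.0], [-0.0, 0.002, -1.0]]
contact_force: [0.1, 0.1, 0.1]
width: 0.0257
grip_force: 0.0
clock: 8.45
tool_pos: [0.441, 0.0442, 0.1183]
eef_rot: [[-0.068, 0.998, 0.007], [0.998, 0.068, 0.0], [-0.0, 0.007, -1.0]]
contact_force: [-0.9, 0.2, -0.1]
width: 0.0431
grip_force: 0.0
8.5 [0.4398 0.0442 0.1157] yaw_y 3.9 w 0.0469 F [-1.2  1.2 -0.3] grip 0.0
move [0.869 0.577 0.054] turn 1.223 deg 73.4 q6 -2.6
```

```bash
python3 -m jog '[[1,0.869,0.577,0,0.61],[1,0.869,0.577,0,0.61],[1,0.869,0.577,0,0.61],[1,0.869,0.577,0,0.61],[1,0.869,0.577,0,0.61],[1,0.869,0.577,0,0.61],[1,0.869,0.577,0,0.61],[1,0.869,0.577,0,0.61]]' 20 >/dev/null
python3 -m jog '[[1,0,0,0,0.12],[1,0,0,0,0.24],[1,0,0,0,0.36],[1,0,0,0,0.48],[1,0,0,0,0.61],[1,0,0,0,0.61],[1,0,0,0,0.61]]' 20 >/dev/null
python3 -c "
from h import *
snap('wrist','w7');st();move((.595,.316,.003),-69.5)
v=load('w6')[2];w=load('w7')[2]
cv2.imwrite('pics/w67.png',cv2.resize(np.vstack([v,w])[:,:,::-1],None,fx=.7,fy=.7,interpolation=cv2.INTER_AREA))"
```

```text
9.8 [0.5935 0.3157 0.1128] yaw_y -69.1 w 0.088 F [0.3 0.8 0.9] grip 0.0
move [0.006 0.001 0.366] turn 0.007 deg 0.4 q6 94.2
```

View pics/w67.png

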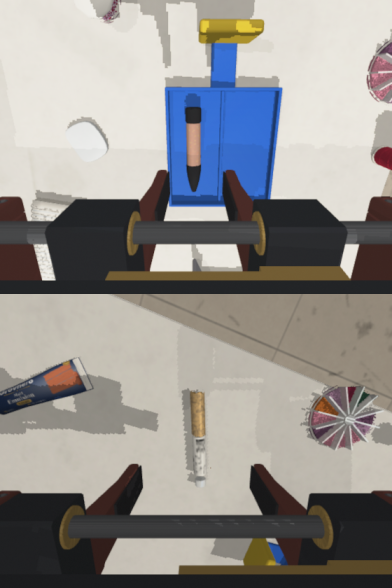

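The vial lies in the left lane as planned. The tube is centred between the fingers, from (281,137) to (286,273) in w7, with a slight tilt.

Run:
```python
from m import *
w=load('w7');r,c=rect(mask(w,(255,120,310,215),'gold'));print(r.round(1).tolist())
P=cast(w,r,.0095);print('gold part',P.round(4).tolist())
E=cast(w,[[281,137],[286.5,273]],.0095);a=np.degrees(np.arctan2(*(E[0]-E[1])[1::-1]));m=E.mean(0);print(E,np.linalg.norm(E[0]-E[1]),a,m)
move((m[0],m[1],.003),a-90)
```

```text
[[271.79998779296875, 139.0], [290.8999938964844, 138.5], [292.70001220703125, 202.89999389648438], [273.6000061035156, 203.39999389648438]]
gold part [[0.6479, 0.3436, 0.0095], [0.6539, 0.3289, 0.0095], [0.6029, 0.3071, 0.0095], [0.5964, 0.3227, 0.0095]]
[[0.65213375 0.33704432 0.0095    ]
 [0.5368985  0.28751178 0.0095    ]] 0.1254298015688997 23.259889745929705 [0.59451613 0.31227805 0.0095    ]
move [-0.     0.012  0.366] turn -0.039 deg -2.4 q6 94.2
```

```bash
python3 -m jog '[[0.5,0,0.01,0.12,-0.04],[0.5,0,0.01,0.24,-0.04],[0.5,0,0.01,0.33,-0.04],[0.5,0,0.01,0.366,-0.04],[0.5,0,0.01,0.366,-0.04],[0,0,0.01,0.366,-0.04],[0,0,0.01,0.366,-0.04],[0,0,0.01,0.366,-0.04]]' 20 >/dev/null
python3 -m jog '[[0,0,0,0,0],[0,0,0,0,0],[0,0,0,0,0],[0,0,0,0,0],[0,0,0,0,0],[0,0,0,0,0],[0,0,0,0,0],[0,0,0,0,0]]' 20
python3 -c "
from h import *
st()"
```

```text
clock: 11.13
tool_pos: [0.5953, 0.3133, 0.0051]
eef_rot: [[0.92, 0.392, 0.0], [0.392, -0.92, 0.0], [0.0, -0.0, -1.0]]
contact_force: [-0.6, 0.4, 1.4]
width: 0.0163
grip_force: 20.0
11.13 [0.5953 0.3133 0.0051] yaw_y -66.9 w 0.0163 F [-0.6  0.4  1.4] grip 20.0
```

```bash
python3 -m jog '[[0,0,0,-0.1,0],[0,0,0,-0.2,0],[0,0,0,-0.34,-0.1],[0,0,0,-0.34,-0.2],[0,0,0,-0.34,-0.3],[0,0,0,-0.34,-0.4],[0,0,0,-0.34,-0.5],[0,0,0,-0.34,-0.5]]' 20 >/dev/null
python3 -c "
from h import *
st();move((.5075,.0415,.107),3.9)"
```

```text
11.8 [0.595  0.3133 0.1065] yaw_y -36.7 w 0.0162 F [ 0.8 -0.6 -0.7] grip 20.0
move [-0.901  0.307 -0.001] turn -0.677 deg -40.6 q6 61.6
```

```bash
python3 -m jog '[[0,-0.9,0.307,0,-0.677],[0,-0.9,0.307,0,-0.677],[0,-0.9,0.307,0,-0.677],[0,-0.9,0.307,0,-0.677],[0,-0.9,0.307,0,-0.677],[0,-0.9,0.307,0,-0.677],[0,-0.9,0.307,0,-0.677],[0,-0.9,0.307,0,-0.677]]' 20 >/dev/null
python3 -m jog '[[0,0,0,0,0],[0,0,0,0,0]]' 20 >/dev/null
python3 -c "
from h import *
snap('wrist','w8');st();move((.5075,.0415,.011),3.9)
w=load('w8')
from m import *
b=mask(w,(100,90,450,300),'blue');ys,xs=np.nonzero(b[140:200]);print([ (r,np.nonzero(b[r])[0][[0,-1]].tolist()) for r in(100,130,150,180) if b[r].any()])"
```

```text
12.68 [0.5069 0.0429 0.1068] yaw_y 3.7 w 0.0165 F [ 0.4 -0.  -0.1] grip 20.0
move [-0.005  0.002  0.319] turn -0.004 deg -0.2 q6 -2.7
[(100, [222, 257]), (130, [153, 326]), (150, [155, 325]), (180, [158, 324])]
```

```bash
python3 -m jog '[[0,-0.003,0.002,0.1,0],[0,-0.003,0.002,0.2,0],[0,-0.003,0.002,0.28,0],[0,-0.003,0.002,0.318,0],[0,-0.003,0.002,0.318,0],[0.33,-0.003,0.002,0.318,0],[0.33,-0.003,0.002,0.318,0],[0.33,-0.003,0.002,0.318,0]]' 20
python3 -m jog '[[0.33,0,0,0,0],[0.33,0,0,0,0],[0.33,0,0,0,0],[0.33,0,0,-0.1,0],[0.33,0,0,-0.2,0],[0.4,0,0,-0.35,0],[0.4,0,0,-0.35,0],[0.4,0,0,-0.35,0]]' 20
python3 -c "
from h import *
st();snap('wrist','w9');move((.4635,.1735,.12),-86.1)"
```

```text
clock: 13.35
tool_pos: [0.5082, 0.0417, 0.0126]
eef_rot: [[-0.065, 0.998, 0.002], [0.998, 0.065, 0.0], [-0.0, 0.002, -1.0]]
contact_force: [0.6, -0.8, 0.3]
width: 0.0283
grip_force: 0.0
clock: 14.02
tool_pos: [0.5093, 0.0412, 0.1205]
eef_rot: [[-0.065, 0.998, 0.007], [0.998, 0.065, 0.0], [-0.0, 0.007, -1.0]]
contact_force: [0.2, -0.1, 0.5]
width: 0.0346
grip_force: 0.0
14.02 [0.5093 0.0412 0.1205] yaw_y 3.7 w 0.0346 F [ 0.2 -0.1  0.5] grip 0.0
move [ 0.45  -0.12  -0.008] turn 1.497 deg 89.8 q6 -2.9
```

View pics/w9.png

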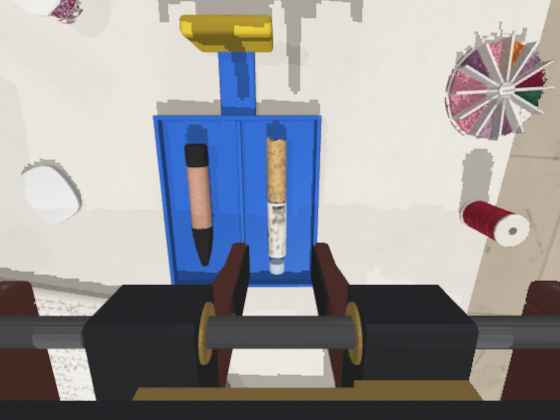

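Both containers lie in their lanes: the vial along column 200 and the tube along column 277. I'll turn the tool for the handle grasp and take two wrist views of the dock first.

```bash
python3 -m jog '[[0.4,-0.52,-0.3,-0.4,0.9],[0.4,-0.52,-0.3,-0.4,0.9],[0.4,-0.52,-0.3,-0.4,0.9],[0.4,-0.52,-0.3,-0.4,0.9],[0.4,-0.52,-0.3,-0.4,0.9],[0.4,-0.52,-0.3,-0.4,0.9],[0.4,-0.52,-0.3,-0.4,0.9],[0.4,-0.52,-0.3,-0.4,0.9]]' >/dev/null
python3 -m jog '[[0.4,0,0,0,0.6],[0.4,0,0,0,0.6],[0.4,0,0,0,0.6],[0.4,0,0,0,0.6],[0.4,0,0,0,0.6],[0.4,0,0,0,0.6],[0.4,0,0,0,0.6]]' >/dev/null
python3 -c "
from h import *
st();snap('wrist','d1');snap('top','td')"
python3 -m jog '[[0.4,0,0.4,0,0],[0.4,0,0.4,0,0],[0.4,0,0.4,0,0],[0.4,0,0.4,0,0],[0.4,0,0.4,0,0],[0.4,0,0.4,0,0]]' >/dev/null
python3 -c "
from h import *
st();snap('wrist','d2')
cv2.imwrite('pics/d12.png',cv2.resize(np.vstack([load('d1')[2],load('d2')[2]])[:,:,::-1],None,fx=.714,fy=.714,interpolation=cv2.INTER_AREA))"
```

```text
15.32 [ 0.4272 -0.1202  0.2346] yaw_y -86.1 w 0.0351 F [ 0.2 -0.1 -0.2] grip 0.0
15.92 [ 0.4353 -0.2397  0.236 ] yaw_y -86.2 w 0.0349 F [-0.1 -0.1  0.3] grip 0.0
```

View pics/d12.png

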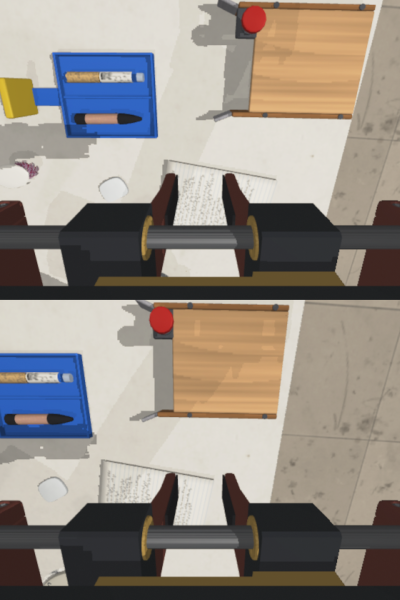

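The views show the loaded tray, and the dock with its cap at about (355,27) in d1 and (226,28) in d2. Next I'll measure the dock.

Run:
```python
from m import *
V={k:load(k) for k in('d1','d2','td')}
box={'d1':(300,0,540,190),'d2':(180,0,430,190),'td':(355,150,450,225)}
C={}
for k,v in V.items():
    C[k]=rect(mask(v,(340,0,400,60) if k=='d1' else (200,0,260,60) if k=='d2' else (365,155,395,185),'red'))[1]
    m=cv2.morphologyEx(mask(v,box[k],'wood'),cv2.MORPH_OPEN,np.ones((5,5)))
    cs=max(cv2.findContours(m,0,2)[0],key=cv2.contourArea);h=cv2.convexHull(cs)
    a=cv2.approxPolyDP(h,6,True)[:,0];P=cast(v,a,.042)
    print(k,'cap',C[k].round(1),cast(v,C[k],.076).round(4).tolist(),'hull',a.tolist(),P[:,:2].round(4).tolist())
print('cap tri d1d2',tri(V['d1'],C['d1'],V['d2'],C['d2']),'d2 td',tri(V['d2'],C['d2'],V['td'],C['td']))
# roof front edge and roof/wall seams, from d2: scan wood brightness profile
for k in('d1','d2'):
    g=cv2.cvtColor(V[k][2],cv2.COLOR_RGB2GRAY)
    for c in ((370,430,480) if k=='d1' else (260,310,370)):
        p=g[0:180,c].astype(int);e=np.nonzero(abs(np.diff(p))>18)[0];print(k,'col',c,e.tolist())
cv2.imwrite('pics/dz.png',cv2.resize(V['d2'][2][0:180,180:420,::-1],None,fx=3,fy=3,interpolation=cv2.INTER_CUBIC))
b=rect(mask(V['d1'],(80,60,240,205),'blue'));
```

```text
d1 cap [355.3  26.6] [[0.5898, -0.1783, 0.076]] hull [[336, 3], [524, 7], [491, 165], [325, 161]] [[0.6183, -0.163], [0.6275, -0.3503], [0.4703, -0.3583], [0.4619, -0.1691]]
d2 cap [225.9  27.8] [[0.5899, -0.1795, 0.076]] hull [[216, 4], [403, 8], [386, 165], [221, 162]] [[0.6187, -0.1634], [0.6273, -0.3508], [0.4702, -0.3592], [0.4612, -0.1704]]Traceback (most recent call last):
  File "<stdin>", line 6, in <module>
  File "m.py", line 8, in mask
    i=1+np.argmax(s[1:,4]);return (l==i).astype(np.uint8)
        ~~~~~~~~~^^^^^^^^^
    return _wrapfunc(a, 'argmax', axis=axis, out=out, **kwds)
    return bound(*args, **kwds)
ValueError: attempt to get argmax of an empty sequence
```

The dock views agree to within about 1.5 mm: origin about (0.544, −0.258), axis −87.35°. I'll re-measure the tray from the same view.

Run:
```python
from m import *
v=load('d1');w9=load('w9')
b=cv2.morphologyEx(cv2.morphologyEx(mask(v,(60,50,240,205),'blue'),cv2.MORPH_CLOSE,np.ones((25,25))),cv2.MORPH_OPEN,np.ones((45,45)))
h=cv2.convexHull(max(cv2.findContours(b,0,2)[0],key=cv2.contourArea));a=cv2.approxPolyDP(h,8,True)[:,0];P=cast(v,a,.014);print(a.tolist(),P[:,:2].round(4).tolist(),P.mean(0))
y1=mask(v,(0,90,60,170),'yellow');y9=mask(w9,(170,5,290,60),'yellow')
for n,vv,m in(('d1',v,y1),('w9',w9,y9)):
    a=cv2.approxPolyDP(cv2.convexHull(max(cv2.findContours(m,0,2)[0],key=cv2.contourArea)),3,True)[:,0];print(n,a.tolist(),cast(vv,a,.058)[:,:2].round(4).tolist())
print('cup',cast(v,[[25,241]],.02))
move((.4637,.1742,.12),-86.1);move((.4637,.1742,.018),-86.1)
print('cap d1d2',tri(v,[355.3,26.6],load('d2'),[225.9,27.8]))
```

```text
[[214, 76], [218, 192], [94, 192], [78, 147], [78, 74]] [[0.546, -0.0366], [0.4106, -0.0427], [0.3999, 0.1138], [0.455, 0.1275], [0.5376, 0.1181]] [0.469836   0.05601811 0.014     ]
d1 [[0, 109], [42, 111], [52, 158], [10, 164], [0, 132]] [[0.4943, 0.1761], [0.4953, 0.1328], [0.4469, 0.1291], [0.4372, 0.1758], [0.4708, 0.1804]]
w9 [[180, 18], [268, 16], [272, 48], [203, 51], [182, 33]] [[0.4374, 0.1757], [0.4934, 0.1805], [0.497, 0.1623], [0.452, 0.1575], [0.4385, 0.1672]]
cup [[0.32930224 0.20674471 0.02      ]]
move [ 0.186 -1.369  0.389] turn -0.002 deg -0.1 q6 53.5
move [ 0.186 -1.368  0.729] turn -0.002 deg -0.1 q6 53.5
cap d1d2 (array([ 0.59068738, -0.17897264,  0.07261935]), np.float64(5.520577879078743e-05))
```

```bash
python3 -m jog '[[0.4,0.19,-0.98,0.2,0],[0.4,0.19,-0.98,0.2,0],[0.4,0.19,-0.98,0.2,0],[0.4,0.19,-0.98,0.2,0],[0.4,0.19,-0.98,0.2,0],[0.4,0.19,-0.98,0.2,0],[0.4,0.19,-0.98,0.2,0],[0.4,0.19,-0.98,0.2,0]]' 40 >/dev/null
python3 -m jog '[[0.4,0,-0.385,0.18,0],[0.4,0,-0.385,0.18,0],[0.4,0,-0.385,0.18,0],[0.4,0,-0.385,0.18,0],[0.4,0,-0.385,0.18,0],[0.4,0,-0.385,0.18,0]]' 40 >/dev/null
python3 -c "
from h import *
st();move((.465,.173,.018),-86.1);snap('side','s1')
x=load('s1')[2];cv2.imwrite('pics/s1c.png',cv2.resize(x[170:270,220:320,::-1],None,fx=5,fy=5,interpolation=cv2.INTER_CUBIC))"
```

```text
17.13 [0.4653 0.1728 0.1231] yaw_y -86.1 w 0.0357 F [-0.1  0.6  0.5] grip 0.0
move [-0.001 -0.001  0.35 ] turn -0.0 deg -0.0 q6 102.6
```

```bash
python3 -m jog '[[0.4,0,0,0.1,0],[0.4,0,0,0.15,0],[0.4,0,0,0.2,0],[0.4,0,0,0.25,0],[0.4,0,0,0.3,0],[0.4,0,0,0.35,0],[0.4,0,0,0.35,0]]' 40
python3 -m jog '[[0,0,0,0,0],[0,0,0,0,0],[0,0,0,0,0],[0,0,0,0,0],[0,0,0,0,0],[0,0,0,0,0],[0,0,0,0,0],[0,0,0,0,0]]' 40
python3 -c "
from h import *
st()"
```

```text
clock: 17.77
tool_pos: [0.4649, 0.1704, 0.0154]
eef_rot: [[0.998, 0.063, -0.003], [0.063, -0.998, -0.001], [-0.003, 0.001, -1.0]]
contact_force: [-1.2, -0.2, -0.4]
width: 0.0352
grip_force: 0.0
clock: 18.43
tool_pos: [0.4668, 0.1728, 0.0193]
eef_rot: [[0.998, 0.065, 0.003], [0.065, -0.998, 0.001], [0.003, -0.001, -1.0]]
contact_force: [-0.2, 2.0, 5.8]
width: 0.0114
grip_force: 40.0
18.43 [0.4668 0.1728 0.0193] yaw_y -86.3 w 0.0114 F [-0.2  2.   5.8] grip 40.0
```

```bash
python3 -c "
from h import *
move((.5297,.0917,.019),-87.35)"
```

```text
move [0.191 0.284 0.001] turn 0.018 deg 1.1 q6 102.7
```

```bash
python3 -m jog '[[0,0.03,0.04,0,0.005],[0,0.06,0.08,0,0.01],[0,0.09,0.125,0,0.018],[0,0.12,0.17,0,0.018],[0,0.15,0.215,0,0.018],[0,0.175,0.255,0,0.018],[0,0.191,0.284,0,0.018],[0,0.191,0.284,0,0.018]]' 40
python3 -m jog '[[0,0,0,0,0],[0,0,0,0,0]]' 40 >/dev/null
python3 - <<'E'
from m import *
snap('wrist','g1');snap('top','tg');st();v=load('tg')
b=cv2.morphologyEx(mask(v,(200,150,365,260),'blue'),cv2.MORPH_CLOSE,np.ones((15,15)));h=cv2.approxPolyDP(cv2.convexHull(max(cv2.findContours(b,0,2)[0],key=cv2.contourArea)),4,True)[:,0]
print(h.tolist(),cast(v,h,.014)[:,:2].round(4).tolist())
a=load('g1')[2];c=v[2][130:250,230:430]
A=np.zeros((420,800,3),np.uint8);A[:315,:420]=cv2.resize(a,(420,315));A[:228,420:800]=cv2.resize(c,(380,228),interpolation=cv2.INTER_CUBIC);cv2.imwrite('pics/g1c.png',A[:,:,::-1])
E
```

```text
clock: 19.1
tool_pos: [0.5304, 0.0898, 0.0192]
eef_rot: [[0.999, 0.045, 0.003], [0.045, -0.999, -0.0], [0.003, 0.001, -1.0]]
contact_force: [2.3, -2.7, 5.4]
width: 0.0117
grip_force: 40.0
19.37 [0.5302 0.09   0.0192] yaw_y -87.4 w 0.012 F [ 2.9 -4.7  4.3] grip 40.0
[[354, 169], [357, 216], [323, 218], [315, 171]] [[0.6051, -0.1218], [0.4684, -0.1245], [0.4634, -0.0294], [0.5999, -0.0104]]
```

View pics/g1c.png

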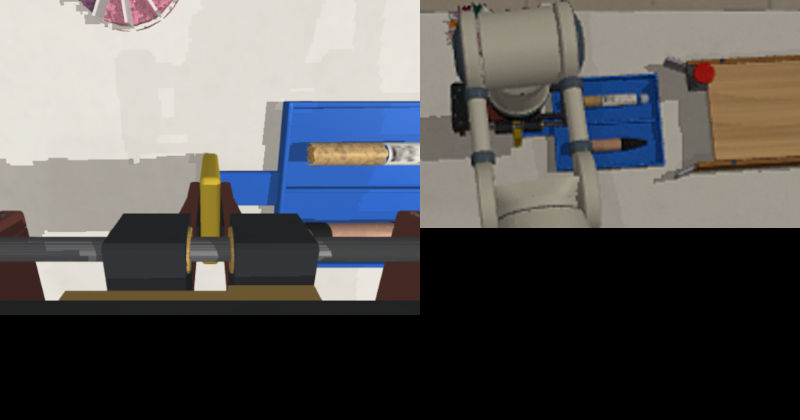

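The tray is gripped, loaded and lined up in front of the dock mouth. I'll push it in stages.

```bash
python3 -m jog '[[0,0,0.03,0,0],[0,0,0.06,0,0],[0,0,0.1,0,0],[0,0,0.14,0,0],[0,0,0.18,0,0],[0,0,0.22,0,0],[0,0,0.25,0,0],[0,0,0.25,0,0]]' 40
python3 -m jog '[[0,0,0.03,0,0],[0,0,0.06,0,0],[0,0,0.09,0,0],[0,0,0.12,0,0],[0,0,0.15,0,0],[0,0,0.18,0,0],[0,0,0.2,0,0],[0,0,0.2,0,0]]' 40
python3 -c "
from h import *
st();move((.5395,-.135,.019),-87.35)"
```

```text
clock: 20.03
tool_pos: [0.533, 0.0152, 0.0193]
eef_rot: [[0.999, 0.046, 0.003], [0.046, -0.999, -0.0], [0.003, 0.0, -1.0]]
contact_force: [-0.5, -2.3, 8.1]
width: 0.0118
grip_force: 40.0
clock: 20.7
tool_pos: [0.5357, -0.0441, 0.0192]
eef_rot: [[0.999, 0.046, 0.003], [0.046, -0.999, 0.0], [0.003, -0.0, -1.0]]
contact_force: [0.4, 1.0, 7.3]
width: 0.0121
grip_force: 40.0
20.7 [ 0.5357 -0.0441  0.0192] yaw_y -87.4 w 0.0121 F [0.4 1.  7.3] grip 40.0
move [-0.001  0.303  0.001] turn -0.0 deg -0.0 q6 79.0
```

```bash
python3 -m jog '[[0,0,0.04,0,0],[0,0,0.08,0,0],[0,0,0.12,0,0],[0,0,0.16,0,0],[0,0,0.2,0,0],[0,0,0.24,0,0],[0,0,0.265,0,0],[0,0,0.265,0,0]]' 40
python3 -m jog '[[0,0,0.006,0,0],[0,0,0.012,0,0],[0,0,0.018,0,0],[0,0,0.024,0,0],[0,0,0.03,0,0],[0,0,0.036,0,0],[0,0,0.036,0,0]]' 40
python3 -c "
from h import *
st();move((.5395,-.135,.019),-87.35)"
```

```text
clock: 21.37
tool_pos: [0.5394, -0.1241, 0.0193]
eef_rot: [[0.999, 0.046, 0.003], [0.046, -0.999, -0.0], [0.003, 0.0, -1.0]]
contact_force: [-0.1, -0.9, 6.7]
width: 0.0118
grip_force: 40.0
clock: 21.95
tool_pos: [0.5399, -0.133, 0.0193]
eef_rot: [[0.999, 0.047, 0.003], [0.047, -0.999, 0.001], [0.003, -0.001, -1.0]]
contact_force: [-0.4, 5.4, 7.4]
width: 0.0116
grip_force: 40.0
21.95 [ 0.5399 -0.133   0.0193] yaw_y -87.3 w 0.0116 F [-0.4  5.4  7.4] grip 40.0
move [-0.002  0.007  0.001] turn 0.001 deg 0.1 q6 69.9
```

```bash
python3 -m jog '[[0,0,0.005,0,0],[0,0,0.01,0,0],[0,0,0.014,0,0],[0,0,0.014,0,0],[0,0,0.014,0,0]]' 40
python3 -c "
from h import *
st()"
```

```text
clock: 22.37
tool_pos: [0.5399, -0.134, 0.0193]
eef_rot: [[0.999, 0.049, 0.002], [0.049, -0.999, 0.007], [0.002, -0.006, -1.0]]
contact_force: [-2.1, 17.6, 10.9]
width: 0.0121
grip_force: 40.0
22.37 [ 0.5399 -0.134   0.0193] yaw_y -87.2 w 0.0121 F [-2.1 17.6 10.9] grip 40.0
```

The tray is against the back stop, with 17 N of reaction. I'll release, rise and check from above.

```bash
python3 -m jog '[[0.35,0,0,0,0],[0.35,0,0,0,0],[0.35,0,0,0,0],[0.35,0,0,0,0],[0.35,0,-0.005,0,0],[0.35,0,-0.005,0,0]]' 20
python3 -m jog '[[0.35,0,0,-0.08,0],[0.35,0,0,-0.16,0],[0.35,0,0,-0.24,0],[0,-0.3,0,-0.4,0],[0,-0.3,0,-0.5,0],[0,-0.3,0,-0.6,0],[0,-0.3,0,-0.6,0],[0,-0.3,0,-0.6,0]]' 20
python3 - <<'E'
from m import *
snap('wrist','e1');st();v=load('e1')
y=mask(v,(0,0,560,260),'yellow');a=cv2.approxPolyDP(cv2.convexHull(max(cv2.findContours(y,0,2)[0],key=cv2.contourArea)),3,True)[:,0];print('handle',a.tolist(),cast(v,a,.058)[:,:2].round(4).tolist())
c=rect(mask(v,(200,0,560,200),'red'))[1];C=cast(v,c,.076)[0];print('cap',c,C)
O=np.array([.5439,-.258]);d=np.array([.0462,-.9989]);n=np.array([.9989,.0462])
for p in cast(v,a,.058)[:,:2]: print('dock frame',((p-O)@d).round(4),((p-O)@n).round(4))
L=O-.076*d+.05*n;print('cap expected',L);move((*C[:2],.1))
E
```

```text
clock: 22.87
tool_pos: [0.5387, -0.1369, 0.0171]
eef_rot: [[0.999, 0.046, -0.001], [0.046, -0.999, 0.0], [-0.001, -0.0, -1.0]]
contact_force: [0.2, -0.7, -0.0]
width: 0.0308
grip_force: 0.0
clock: 23.53
tool_pos: [0.4495, -0.1419, 0.204]
eef_rot: [[0.999, 0.045, 0.009], [0.045, -0.999, -0.004], [0.009, 0.004, -1.0]]
contact_force: [1.1, 0.7, 1.8]
width: 0.002
grip_force: 0.0
23.58 [ 0.4496 -0.1416  0.2008] yaw_y -87.4 w 0.0005 F [ 1.2 -0.4  0.1] grip 0.0
handle [[279, 75], [280, 138], [272, 139], [270, 76]] [[0.567, -0.1367], [0.5106, -0.1401], [0.5093, -0.1324], [0.5658, -0.1284]]
cap [329.59167  44.63862] [ 0.59021059 -0.17852321  0.076     ]
dock frame -0.1201 0.0287
dock frame -0.1193 -0.0278
dock frame -0.1271 -0.0288
dock frame -0.1284 0.0279
cap expected [ 0.5903338 -0.1797736]
move [0.461 0.143 0.339] turn 0.0 deg 0 q6 65.8
```

The handle sits at dock x −0.124, y 0.000 (home is −0.123), so the tray is home. Next is the cap.

```bash
python3 -m jog '[[0,0.46,0.143,0,0],[0,0.46,0.143,0,0],[0,0.46,0.143,0,0],[0,0.46,0.143,0,0],[0,0.46,0.143,0.1,0],[0,0.46,0.143,0.2,0],[0,0.46,0.143,0.33,0],[0,0.46,0.143,0.33,0]]' 20
python3 -m jog '[[0,0,0,0.03,0],[0,0,0,0.06,0],[0,0,0,0.08,0],[0,0,0,0.1,0],[0,0,0,0.12,0],[0,0,0,0.14,0],[0,0,0,0.15,0],[0,0,0,0.15,0]]' 20
python3 -c "
from h import *
st()"
```

```text
clock: 24.25
tool_pos: [0.5841, -0.1755, 0.0859]
eef_rot: [[0.999, 0.046, -0.017], [0.046, -0.999, 0.006], [-0.017, -0.007, -1.0]]
contact_force: [-1.1, 1.8, -2.2]
width: 0.0001
grip_force: 0.0
clock: 24.92
tool_pos: [0.5899, -0.1778, 0.0562]
eef_rot: [[0.999, 0.046, 0.004], [0.046, -0.999, -0.001], [0.003, 0.001, -1.0]]
contact_force: [-3.7, 1.5, 10.8]
width: 0.0007
grip_force: 5.6
24.92 [ 0.5899 -0.1778  0.0562] yaw_y -87.4 w 0.0007 F [-3.7  1.5 10.8] grip 5.6
```

```bash
python3 -m jog '[[0,0,0,0.01,0],[0,0,0,0.015,0],[0,0,0,0.015,0],[0,0,0,0.015,0]]' 20
python3 -m jog '[[0,0,0,-0.05,0],[0,0,0,-0.1,0],[0,0,0,-0.2,0],[0,-0.3,-0.1,-0.4,0],[0,-0.4,-0.14,-0.5,0],[0,-0.46,-0.14,-0.5,0],[0,-0.46,-0.14,-0.5,0],[0,-0.46,-0.14,-0.5,0]]' 20 >/dev/null
python3 - <<'E'
from m import *
snap('wrist','f1');snap('side','s2');st();v=load('f1');e=load('e1')
y=mask(v,(0,0,560,260),'yellow');P=cast(v,rect(y)[0],.058)[:,:2]
O=np.array([.5439,-.258]);d=np.array([.0462,-.9989]);n=np.array([.9989,.0462]);p=P.mean(0)-O;print('handle dock frame',p@d,p@n)
c=rect(mask(v,(200,0,560,200),'red'))[1];print('cap',c,'as z=.054',cast(v,c,.054)[0],'as z=.076',cast(v,c,.076)[0])
print('cap height tri with td?',tri(v,c,load('s2'),rect(mask(load('s2'),(215,160,260,195),'red'))[1]))
E
```

```text
clock: 25.25
tool_pos: [0.5902, -0.1778, 0.056]
eef_rot: [[0.999, 0.046, 0.006], [0.046, -0.999, -0.002], [0.006, 0.002, -1.0]]
contact_force: [-10.6, 5.0, 28.0]
width: 0.0004
grip_force: 14.0
26.02 [ 0.4493 -0.1421  0.2009] yaw_y -87.4 w 0.0006 F [-0.4 -0.2 -0.5] grip 0.0
handle dock frame -0.12375965643857392 9.205651801869573e-05
cap [326.83936  47.3965 ] as z=.054 [ 0.5903844  -0.17869635  0.054     ] as z=.076 [ 0.58558617 -0.17583466  0.076     ]
cap height tri with td? (array([ 0.59198305, -0.17863124,  0.05531852]), np.float64(0.0036874247768540697))
```

The cap bottomed out at z = 0.056 m with 28 N of reaction. It now measures about 0.055 m high, and the tray is still home. Handing in.

```bash
python3 -m jog '[[0,0,0,0,0],[0,0,0,0,0],[0,0,0,0,0]]' >/dev/null; python3 -c "
from workcell import *
print(close_job())"
```

```text
the job is handed in; nothing more can be done
None
```

The job is handed in at about 26 s with no verdict shown: both containers were laid in their lanes, the tray measured home against the back stop, and the lock cap was pushed fully down; the lanes were not checked again under the dock roof.

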